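# Load the shuttle tray and send it to the pipe rest

### The arm

A 7-joint arm with a two-finger parallel gripper is mounted at the origin on the work surface. World frame = base frame: x ahead of the robot, y to its left, z up, the work surface at z = 0. Lengths are in m, angles in rad, forces in N, time in s.
With the tool pointing down it reaches from about 0.425 to 0.95 m from the base axis. Payload 4.7 kg.
Tool frame: the origin (TCP) lies on the centre line of the jaws, within the pads' length; the fingertips stand robot.nose_length ahead of it and the grasp point (between the pads) lies 8 mm behind it (robot.nose_length is the distance from the TCP to the fingertips, in m); z points along the fingers, y is the line along which they close (so a half turn about z gives the same grasp; the last joint's range is limited). The gripper opens to 85 mm and grips with 20 to 120 N. Pads are 22 mm wide; open, the fingers measure 114 mm over their backs; the gripper's body (76 mm by 85 mm) begins 54 mm behind the grasp point. The pads swing forward as they close: fully open they stand 13 mm farther back than shut.
Start: joints at [-1.248, 0.469, -0.049, 1.532, 0.024, 1.141, -0.082], TCP at [0.233, 0.634, 0.242] pointing down, gripper open.
Joint ranges: [-2.59, 2.59], [-0.33, 1.99], [-1.39, 1.29], [0.1, 2.45], [-1.04, 4.18], [0.21, 1.99], [-2.66, 2.66]. Speed limits (rad/s): [2.57, 2.57, 3.14, 3.14, 3.14, 3.14, 3.14].

### API

Orientations are given as [roll, pitch, yaw] about the fixed x, y, z axes, in that order (R = Rz(yaw) Ry(pitch) Rx(roll)).
In Python, from plant import robot gives the robot as it stands. Calls block until the motion is done:
- robot.goto(position, orientation): joint-space move of the TCP to a pose.
- robot.move_straight(position, vel=0.15, attitude=None, contact_N=None): straight line of the TCP; attitude=None keeps the orientation; vel is the mean speed in m/s. With contact_N (N) it stops when the force on the tool has changed by that much, and returns True; else False.
- robot.move_joints(angles): joint-space move.
- robot.grip(opening, strength=None): opening from 0.0 (shut) to 1.0 (fully open); strength is the grip in N (None keeps the last); returns when the fingers have stopped.
- robot.sleep(seconds).
- robot.inverse_kinematics(position, orientation): joint angles nearest the present ones, or None.
- robot.sense(): the state.
- robot.grab_frame(name): name is "side" or "top"; returns a dict with "image" (480x640x3 uint8, red, green, blue), "range_z" (480x640 float32, m along the optical axis (not along the pixel's ray), 0 where there is no reading), "fx", "fy", "cx", "cy" (pixels), "R" (3x3) and "t" (3): a world point X has camera coordinates R X + t. Camera axes: x right, y down, z forward; pixel columns grow to the right and rows downward; lengths in m; the calibration is good to about 2 mm. A picture is of the moment at which its call begins.
A pose or a line that the arm cannot do raises robot.IKError and nothing moves.
- robot.close_job(): hands the job in; it is judged then, once.
The state is a dict: "t": time; "joint_pos": joint angles; "joint_velocities": joint speeds; "effort": joint torques, N m; "tcp_pos": TCP position; "tcp_rot": TCP orientation; "wrist_force": force on the tool from outside, world axes, zero at the start; "torque": the same for the moment, N m; "opening": opening from 0.0 (shut) to 1.0 (fully open); "gripper_force": force on a finger pad.
Only numpy, scipy, OpenCV 4.12 (cv2) and the standard library are available. Lean on these libraries where they do the work, as an engineer would, in place of code of your own. Each camera call takes 0.05 s, during which the arm holds its last target. There are 200 camera calls.

### The job

Lay the wooden paddle and the small aluminium mould (standing upright) on the shuttle tray, each inside its own drawn outline with the paddle's blade on the blade part of its outline, and let go of them. Then push the spring-centred valve lever towards the end of the shuttle where the forked pipe rest stands and hold it over until the tray has run fully to its stop at that end, then let the lever spring back to centre. Leave the tweezers and the jacks where they lie.

Things in the scene. Friction and masses are not known exactly. Their poses are not given: they have to be found in the camera images.
- paddle_grip (a point): Glassworker's wooden paddle, 180 long, 0.16 kg, lying flat on the table. This point is on its handle near the centre of mass, half-way up (12 above the underside). Its x axis points along the paddle to the blade, z up. Handle: 24 wide and 24 high, from 80 behind this point to 20 ahead of it. Blade: flat, 80 long (20 to 100 ahead of this point), 64 wide, 16 thick, same underside as the handle.
- paddle_blade (a point): Centre of the paddle's blade, 60 ahead of paddle_grip along the paddle, also 12 above the underside.
- mould_centre (a point): Small aluminium optic mould: a plain upright round cup, 58 outside diameter, 70 high, 7 wall, open at the top, 0.35 kg, standing on the table. This point is on its axis half-way up (35 above its underside).
- tray_middle (a point): Centre of the top of the shuttle tray, a flat 6 thick steel plate, 210 (its x) by 200 (its y), top 46 above the table, no rim. It slides along its y axis on a low bed about 400 long. The outlines are thin black lines drawn on it 6 outside the things' edges: a paddle shape on the -y half and a circle on the +y half. The tray is held only by light friction (about 0.5 N), so do not shove it.
- paddle_spot (a point): Point on the tray's top where the paddle_grip point belongs (it lies 12 under it when the paddle is laid down). Its x axis, the tray's x axis, is the direction in which the paddle's blade must point.
- paddle_spot_blade (a point): Centre of the blade part of the paddle outline, on the tray's top, 60 along the tray's x axis from paddle_spot.
- mould_spot (a point): Centre of the drawn circle (70 diameter) on the tray's top, where the mould stands.
- tray (a joint): Position of the tray along the bed's y axis in m: 0 is mid-stroke, stops at -0.07 and +0.07; it starts within 0.02 of mid-stroke.
- bed: Fixed grey bed of the shuttle with two end plates and guide rods, origin on the table at its middle; its y axis is the direction of travel, about the world's y.
- lever_grip (a point): Middle of the black round grip of the valve lever: 30 diameter, 80 long, 130 from the pivot, so 200 above the table (grip's top 240) when centred; the stem below is a 14 rod. The centred lever stands upright to within 0.06 rad (8 mm at the grip): this rest leans slightly towards the side to which the tray has gone.
- lever_pivot (a point): Pivot of the valve lever, 70 above the table, on a fixed aluminium valve block (foot 90 by 100, top about 80 above the table). The lever swings in the plane of this point's y and z axes; the x axis is the hinge line and the y axis roughly the bed's y (within 0.25 rad).
- lever (a joint): Lever angle in rad from its centred rest, range -0.5 to 0.5, positive leaning to lever_pivot's +y. A spring centres it: about 15 N at the grip at 0.4 rad. Leaning it to +y drives the tray to the bed's +y, to -y drives it to -y: below 0.13 rad the tray stays still, at 0.25 it creeps about 12 mm/s, at 0.4 about 30 mm/s. Let go, the lever returns to 0 and the tray stays where it is.
- rest_foot (a point): Forked pipe rest: fixed steel stand, round foot 76 diameter, a post with a Y fork and two rollers, 165 high overall. This point is the centre of its foot on the table. It stands beyond one end of the bed (the end to which the tray must go); an open steel bucket, 80 diameter and 85 high, stands at the other end.
- tweezers: Bystander: steel tweezers, 160 long, 40 wide, 12 high, lying on the table; origin under the middle, x along the length.
- jacks: Bystander: steel jacks, 180 long, 46 wide, 12 high, lying on the table; origin under the middle, x along the length.
There are look-alikes about, which are no part of the job. What is shaped like the part that bears paddle_grip but turquoise is not meant. Leave any yellow look-alike of the part that bears mould_centre alone.

How it is judged:
By the outcome, as a careful person would: the job done as asked, in the order asked, and still so for the second after the job is handed in, with the robot touching nothing.
It also fails if it takes over 72 s, if anything falls off the work surface, if the arm or the gripper's body presses on something with over 40 N, if the wrist force passes 120 N, or if a joint passes its speed limit or range.

## Working session

There is one attempt and no reset: what is moved stays moved. The work goes in short steps, each a Python script; the robot and the scene stay as the last script left them, time stands still between calls to the robot, and variables do not carry over. Pictures are saved under pics/ and viewed, at most 10 in all, crops included, and the job is handed in when it is done.

```bash
mkdir -p pics; ls; python3 - <<'E'
from plant import robot
import cv2,numpy as np
for n in("top","side"):
    f=robot.grab_frame(n); np.savez(f"pics/{n}0.npz",**f)
    cv2.imwrite(f"pics/{n}0.png",cv2.resize(f["image"][:,:,::-1],(800,600)))
    print(n,f["fx"],f["cx"],f["cy"],-f["R"].T@f["t"],f["R"].round(2).tolist())
s=robot.sense();print(s["t"],robot.nose_length,s["tcp_rot"],s["wrist_force"])
E
```

```text
pics
top 543.1271812298712 318.33755523027605 230.8458511430812 [ 0.41487274 -0.0183938   1.26098347] [[-0.01, -1.0, -0.02], [-1.0, 0.01, -0.05], [0.05, 0.02, -1.0]]
side 540.6096641172456 328.39219686667036 239.2259136390404 [-0.10255272 -0.58671464  0.84818686] [[0.68, -0.73, -0.02], [-0.5, -0.44, -0.75], [0.54, 0.52, -0.66]]
0.1 0.011 [-3.13987128e+00  7.11911928e-05  2.78981760e+00] [-0.22281301  0.50424192  0.82635699]
```

View pics/top0.png

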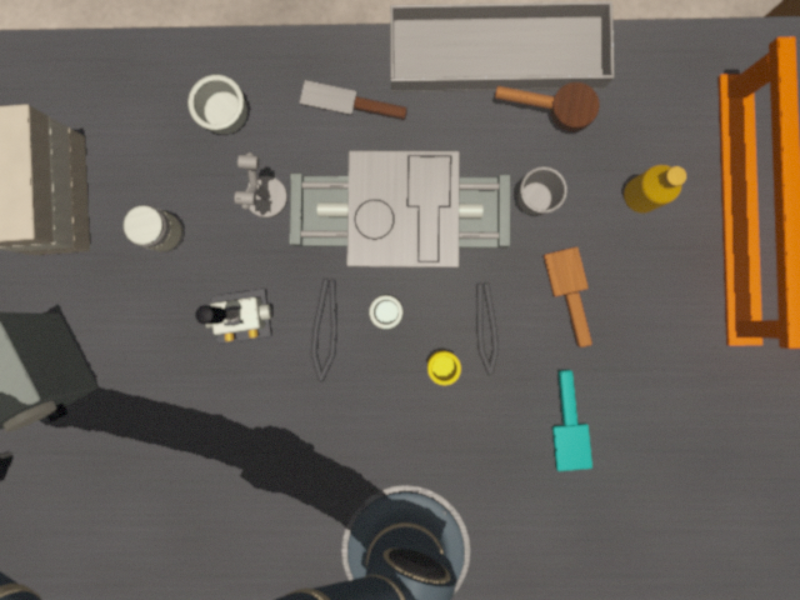

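View pics/side0.png

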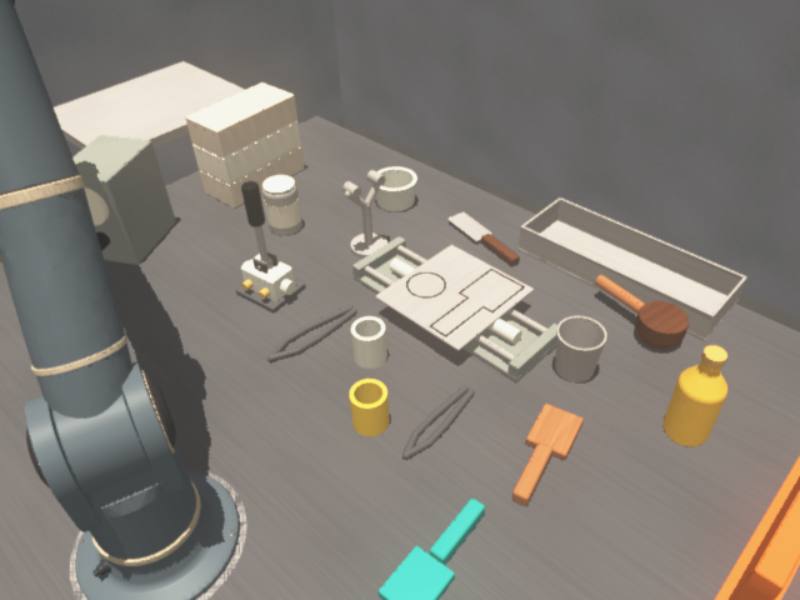

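The top view (800x600) shows the orange paddle at (570,290), the white mould at (386,312), the tray outlines (circle at 375,219; paddle at 429,210 with the blade up, +x), the lever top at (205,314), and the rest at (262,195), which is the +y end. The yellow cup, the turquoise paddle and the two tools are the parts to leave alone.

```bash
cat > h.py <<'E'
import numpy as np,cv2
def cloud(f):
    v,u=np.mgrid[:480,:640]; z=f["range_z"]
    P=np.stack([(u-f["cx"])/f["fx"]*z,(v-f["cy"])/f["fy"]*z,z],-1)
    return (P-f["t"])@f["R"]          # R^T (P-t)
def pix2plane(f,u,v,z):
    d=np.stack([(np.asarray(u)-f["cx"])/f["fx"],(np.asarray(v)-f["cy"])/f["fy"],np.ones(np.shape(u))],-1)@f["R"]
    c=-f["R"].T@f["t"]
    return c+d*((z-c[2])/d[...,2])[...,None]
def box(m,u0,u1,v0,v1):
    o=np.zeros_like(m);o[v0:v1,u0:u1]=m[v0:v1,u0:u1];return o
def rect(p): # minAreaRect in mm
    return cv2.minAreaRect((p[:,:2]*1000).astype(np.float32))
def circ(p):
    A=np.c_[2*p[:,:2],np.ones(len(p))];s=np.linalg.lstsq(A,(p[:,:2]**2).sum(1),rcond=None)[0]
    return s[:2],np.sqrt(s[2]+s[:2]@s[:2])
E
python3 - <<'E'
from h import *
np.set_printoptions(precision=4,suppress=True)
f=dict(np.load("pics/top0.npz"));X=cloud(f);im=f["image"].astype(int);r,g,b=im[...,0],im[...,1],im[...,2]
# paddle
m=box((r>b+40)&(r>110),425,485,190,285); v,u=np.nonzero(m)
z=X[m][:,2];print("paddle n",m.sum(),"z pct",np.percentile(z,[5,25,50,75,95]))
bl=v<237
for n,s,h in(("blade",bl&(v<233),.016),("handle",v>240,.024)):
    p=pix2plane(f,u[s],v[s],h);print(n,rect(p))
p=pix2plane(f,u,v,.02);c=p.mean(0);w=np.linalg.svd(p[:,:2]-c[:2],full_matrices=False)[2][0];print("axis",c,w)
# mould rim by depth
m=box((X[...,2]>.06)&(X[...,2]<.08),285,335,225,275);p=X[m];print("mould n",len(p),rect(p),p.mean(0))
# tray
m=box((X[...,2]>.038)&(X[...,2]<.054),270,375,115,220);p=X[m];print("tray",len(p),rect(p),np.median(p[:,2]))
g8=im.mean(-1)
m=box(g8<110,283,318,157,195);v,u=np.nonzero(m);print("circle",circ(pix2plane(f,u,v,.046)),m.sum())
m=box(g8<110,322,364,121,214);v,u=np.nonzero(m);q=pix2plane(f,u,v,.046)
print("outline",m.sum(),rect(q),q.min(0),q.max(0));
hd=v>168;print("hand part",rect(q[hd]))
# lever top / block
m=box((X[...,2]>.215)&(X[...,2]<.26),140,225,220,285);p=X[m];print("lever top",len(p),p.mean(0),p.min(0),p.max(0),g8[m].mean())
m=box((X[...,2]>.06)&(X[...,2]<.09),140,225,220,285);print("block",rect(X[m]))
m=box((X[...,2]>.045)&(X[...,2]<.06),200,420,120,220);
im2=f["image"][:,:,::-1]
a=cv2.resize(im2[105:310,265:365],None,fx=2.9,fy=2.9,interpolation=cv2.INTER_CUBIC)
c=cv2.resize(im2[215:285,145:235],None,fx=5,fy=5,interpolation=cv2.INTER_CUBIC)
s=cv2.cvtColor(cv2.imread("pics/side0.png"),cv2.COLOR_BGR2RGB)[:,:,::-1][160:320,210:330];s=cv2.resize(s,None,fx=1.5,fy=1.5)
o=np.zeros((600,760,3),np.uint8);o[:a.shape[0],:a.shape[1]]=a;o[:c.shape[0],300:300+c.shape[1]]=c;o[355:355+s.shape[0],300:300+s.shape[1]]=s
cv2.imwrite("pics/crop1.png",o)
E
```

```text
paddle n 1514 z pct [0.0117 0.015  0.0174 0.022  0.0263]
blade ((505.8470153808594, -298.8437194824219), (81.29634857177734, 65.76652526855469), 12.896001815795898)
handle ((411.11456298828125, -320.47894287109375), (86.14554595947266, 25.209667205810547), 12.841816902160645)
axis [ 0.4771 -0.305   0.02  ] [-0.9701 -0.2427]
mould n 229 ((434.35455322265625, 29.116708755493164), (54.99982452392578, 57.029998779296875), 89.9727554321289) [0.4346 0.0294 0.0699]
tray 8202 ((621.544921875, -1.4059295654296875), (235.80743408203125, 210.69903564453125), 88.74005889892578) 0.04628244585237852
circle (array([0., 0.]), np.float64(0.0)) 0
outline 5 ((670.744873046875, -69.20730590820312), (96.7211685180664, 6.213804244995117), 22.70162010192871) [ 0.6249 -0.085   0.046 ] [ 0.7142 -0.0477  0.046 ]
hand part ((0.0, 0.0), (0.0, 0.0), 0.0)
lever top 228 [0.4301 0.2948 0.2368] [0.4168 0.283  0.2162] [0.4437 0.3116 0.2451] 45.09649122807018
block ((430.18896484375, 298.342529296875), (55.5701904296875, 81.82275390625), 8.019856452941895)
```

View pics/crop1.png

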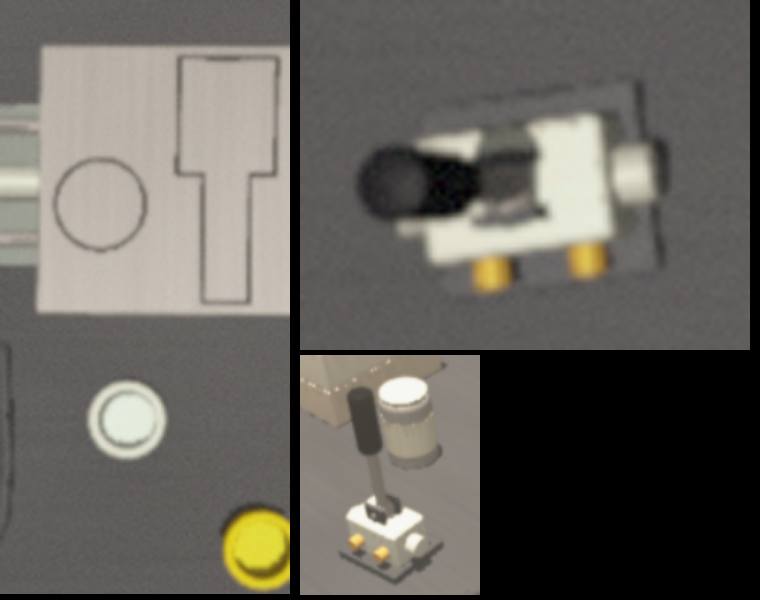

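Crop: circle outline at crop (100,204), paddle outline from (178,57) to (277,302), and the mould at (127,419). The lever stands near upright, leaning slightly to +y. Next I'll get the spots by contrast and check the IK.

```bash
cat >> h.py <<'E'
def spots(f,du=0):
    """circle centre/radius, outline rect (mm) and blade/handle mid-lines on the tray; du = column shift of the tray"""
    g=cv2.cvtColor(f["image"],cv2.COLOR_RGB2GRAY).astype(float)
    m=g<cv2.medianBlur(f["image"],15).mean(-1)-18
    v,u=np.nonzero(box(m,281+du,318+du,157,194));p=pix2plane(f,u,v,.046);k=None
    for _ in range(5):
        c,r=circ(p); p=p[abs(np.hypot(*(p[:,:2]-c).T)-r)<.004]
    v,u=np.nonzero(box(m,323+du,364+du,121,212));q=pix2plane(f,u,v,.046)
    h=v>172;R=rect(q[h]);B=rect(q[v<166])
    return c,r,len(p),R,B,rect(q)
E
python3 - <<'E'
from h import *
from plant import robot
f=dict(np.load("pics/top0.npz"));
for s in spots(f):print(s)
pi=np.pi
for n,p,y in(("pad",[.4473,-.3122,.1],.2246),("padspot",[.61,-.068,.15],0),("mould",[.4344,.029,.15],pi/2),("mouldspot",[.6,.03,.15],pi/2),("lever",[.43,.26,.3],pi/2)):
    for k in(0,pi):
        try:q=robot.inverse_kinematics(p,[pi,0,y+k]);print(n,k,None if q is None else np.round(q,2))
        except Exception as e:print(n,k,e)
E
```

```text
[0.60143875 0.05009981]
0.035206304517248585
230
((564.350830078125, -46.1727409362793), (40.37108612060547, 81.28587341308594), 89.37428283691406)
((669.779296875, -49.39207458496094), (81.26953125, 93.39722442626953), 89.32234191894531)
((620.029052734375, -48.672401428222656), (81.28030395507812, 192.78753662109375), 89.23265838623047)
pad 0 [-0.14  0.59  0.92  2.01 -0.63  0.85 -0.21]
pad 3.141592653589793 [ 0.87  0.47 -0.43  1.96  0.27  0.77  2.08]
padspot 0 [-0.5   0.56  0.77  1.81 -0.47  0.96 -1.1 ]
padspot 3.141592653589793 [-0.25  0.48  0.39  1.8  -0.23  0.91  1.82]
mould 0 [-0.62  0.21  0.53  2.2  -0.15  0.77  0.  ]
mould 3.141592653589793 [ 0.8   0.43 -1.16  2.13  0.51  0.9   2.47]
mouldspot 0 [-0.5   0.48  0.51  1.83 -0.29  0.9   0.15]
mouldspot 3.141592653589793 [ 0.66  0.76 -1.18  1.77  0.76  1.16  2.38]
lever 0 [-0.93  0.13  0.34  1.87 -0.05  1.14 -0.57]
lever 3.141592653589793 [-0.46  0.15 -0.19  1.85  0.03  1.15  2.48]
```

```bash
python3 - <<'E'
from h import *
from plant import robot
pi=np.pi
robot.goto([.3,.56,.37],[pi,0,pi/2+1.0])
robot.goto([.4473,-.3122,.30],[pi,0,.2246]); print(robot.sense()["t"])
robot.grip(0.6,40)
robot.goto([.4473,-.3122,.10],[pi,0,.2246])
robot.move_straight([.4473,-.3122,.016],vel=.1,contact_N=8)
robot.grip(0,40); s=robot.sense();print(s["t"],s["opening"],s["gripper_force"],s["tcp_pos"])
robot.move_straight([.4473,-.3122,.16],vel=.15)
s=robot.sense();print(s["opening"],s["gripper_force"],s["wrist_force"])
robot.goto([.61,-.048,.18],[pi,0,-.012]);print(robot.sense()["t"])
f=robot.grab_frame("top");cv2.imwrite("pics/a.png",cv2.resize(f["image"][80:300,230:500,::-1],(800,652))[:600])
E
```

```text
3.9
6.5 0.2734282927621355 40.599650144577026 [ 0.44780197 -0.3125547   0.01670946]
0.267175041663254 39.83898103237152 [ 0.15365262 -0.54931599 -1.2938397 ]
8.7917
```

View pics/a.png

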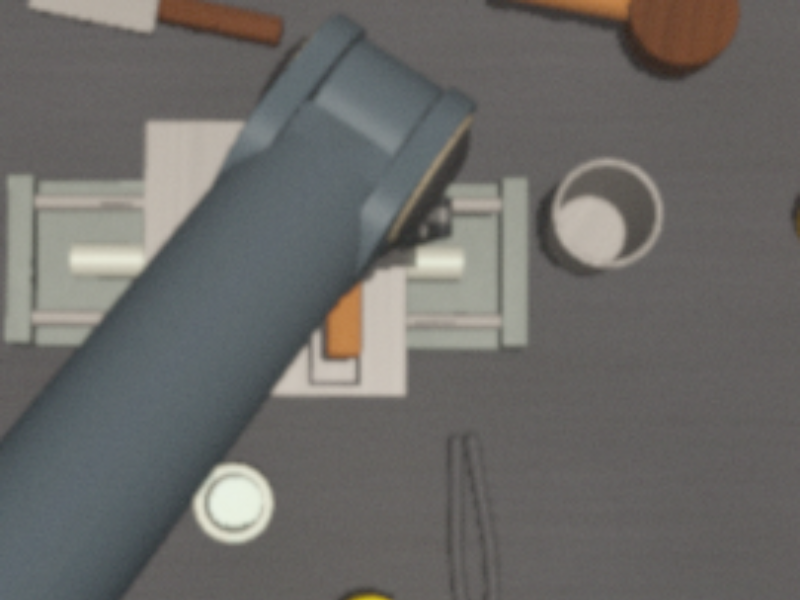

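The handle end, at (342,355), is in line with its outline and just above it in perspective, and the paddle is held firmly. I'll lower it, release, then look before fetching the mould.

```bash
python3 - <<'E'
from h import *
from plant import robot
pi=np.pi
robot.move_straight([.61,-.048,.08],vel=.15)
print(robot.move_straight([.61,-.048,.0625],vel=.03,contact_N=4),robot.sense()["tcp_pos"])
robot.grip(0.5,40)
robot.move_straight([.61,-.048,.17],vel=.12)
robot.goto([.4344,.0291,.2],[pi,0,pi/2]); robot.grip(1.0)
f=robot.grab_frame("top");np.savez("pics/top1.npz",**f);print(robot.sense()["t"])
cv2.imwrite("pics/b.png",cv2.resize(f["image"][90:270,220:460,::-1],(800,600),interpolation=cv2.INTER_CUBIC))
f=robot.grab_frame("side");cv2.imwrite("pics/bs.png",cv2.resize(f["image"][:,:,::-1],(800,600)))
E
```

```text
True [ 0.60967928 -0.04789815  0.06272075]
13.1
```

View pics/b.png

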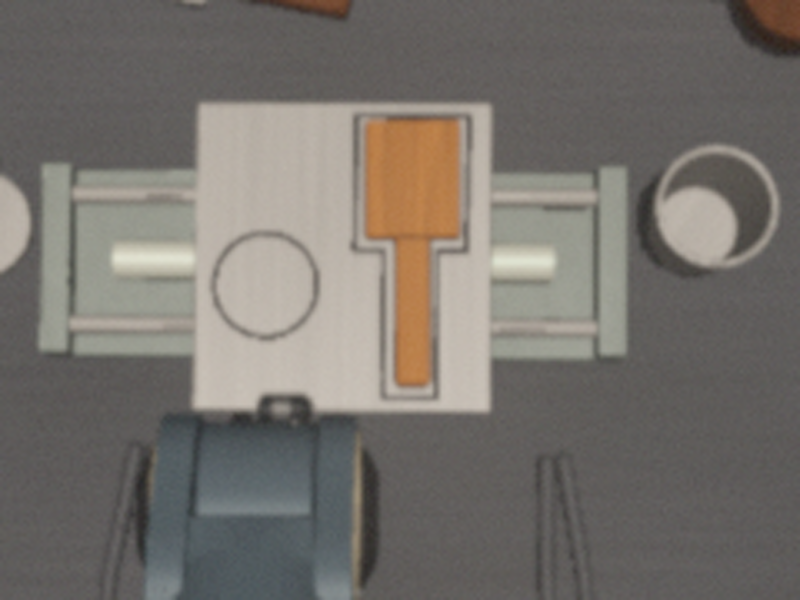

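The paddle lies well inside its outline and the circle is unmoved at (265,285). Next is the mould.

```bash
python3 - <<'E'
from h import *
from plant import robot
pi=np.pi
P=[.4344,.0291];Q=[.6014,.0501]
robot.move_straight([*P,.11],vel=.2)
print(robot.move_straight([*P,.040],vel=.07,contact_N=8),robot.sense()["tcp_pos"])
robot.grip(0,50);s=robot.sense();z=s["tcp_pos"][2];print(s["opening"],s["gripper_force"],s["tcp_pos"])
robot.move_straight([*P,.15],vel=.15)
s=robot.sense();print(s["opening"],s["gripper_force"],s["wrist_force"])
robot.goto([*Q,.15],[pi,0,pi/2])
robot.move_straight([*Q,z+.060],vel=.15)
print(robot.move_straight([*Q,z+.0455],vel=.03,contact_N=4),robot.sense()["tcp_pos"])
robot.grip(0.9,50)
robot.move_straight([*Q,.20],vel=.1)
robot.goto([.44,.20,.33],[pi,0,pi/2])
f=robot.grab_frame("top");np.savez("pics/top2.npz",**f);print(robot.sense()["t"])
a=cv2.resize(f["image"][90:270,220:460,::-1],(800,600),interpolation=cv2.INTER_CUBIC)
cv2.imwrite("pics/c.png",a)
f=robot.grab_frame("side");cv2.imwrite("pics/cs.png",cv2.resize(f["image"][:,:,::-1],(800,600)))
E
```

```text
False [0.43472421 0.02908374 0.0402967 ]
0.6646205064682652 52.31895829550922 [0.43452506 0.02929969 0.04060789]
0.6618364699878265 53.73382723890245 [-1.14407019  0.39323025 -3.04246711]
True [0.6013027  0.05026905 0.08668592]
20.5167
```

View pics/c.png

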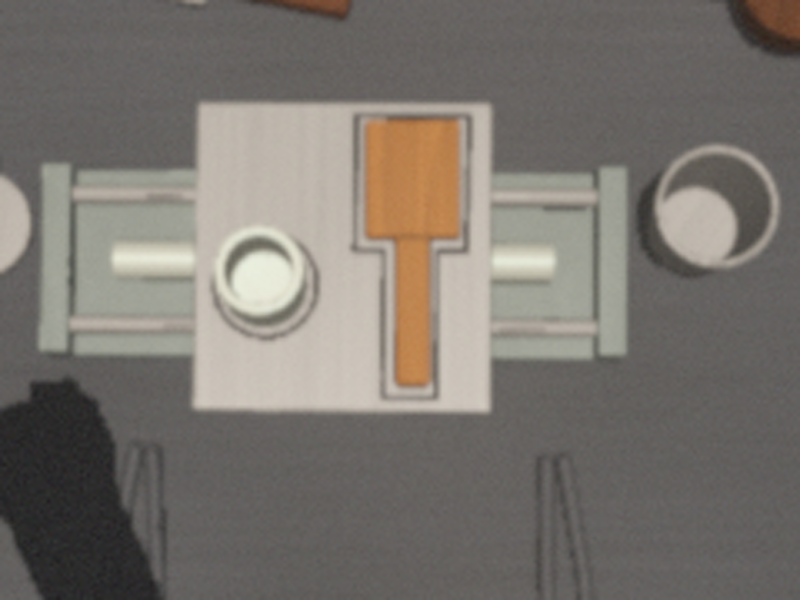

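View pics/cs.png

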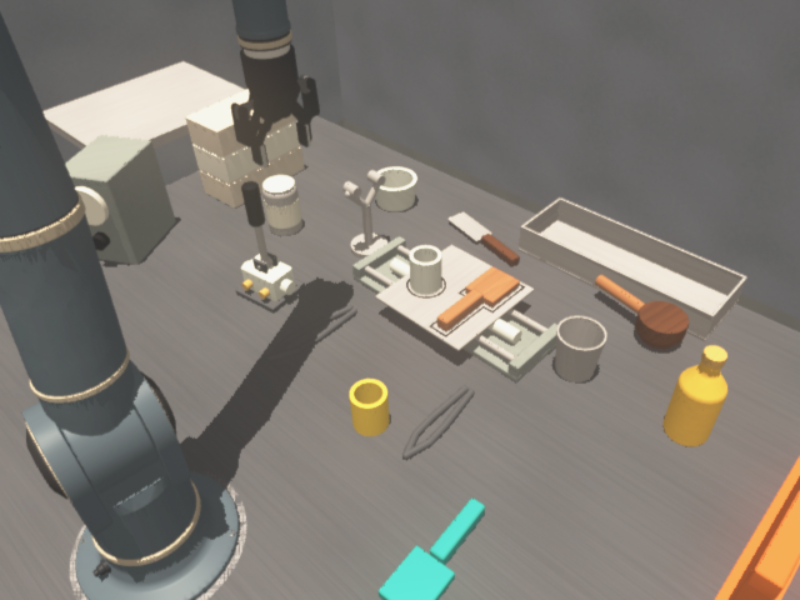

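Both pieces are in place; the apparent offset of the mould is perspective. I'll confirm it by depth, then work the lever.

```bash
python3 - <<'E'
from h import *
from plant import robot
pi=np.pi
f=dict(np.load("pics/top2.npz"));X=cloud(f);m=box((X[...,2]>.105)&(X[...,2]<.125),275,325,150,200);print("mould",rect(X[m]))
a=.1;d=np.array([-np.sin(a),np.cos(a),0]);pv=np.array([.430,.296,.193])
o=[pi,0,pi/2+a]
robot.grip(0)
s=pv-.08*d
robot.goto([s[0],s[1],.28],o); robot.move_straight(s,vel=.12)
hit=robot.move_straight(pv-.01*d,vel=.04,contact_N=2)
c=np.array(robot.sense()["tcp_pos"]);print(hit,c,robot.sense()["t"])
if hit:
    c[2]=.193
    robot.move_straight(c+.045*d,vel=.05);s=robot.sense();print(s["tcp_pos"],s["wrist_force"],s["t"])
    def ty():
        f=robot.grab_frame("top");X=cloud(f);m=(abs(X[...,2]-.046)<.006)&(abs(X[...,0]-.71)<.012)&(abs(X[...,1])<.3)
        p=X[m][:,1];return np.percentile(p,[3,50,97]).round(4)
    for i in range(5):
        print(robot.sense()["t"],ty());robot.sleep(.5)
    f=robot.grab_frame("side");cv2.imwrite("pics/ds.png",cv2.resize(f["image"][:,:,::-1],(800,600)))
E
```

```text
mould ((601.4838256835938, 50.4902458190918), (57.44745635986328, 55.338478088378906), 0.14987345039844513)
True [0.43142522 0.27979285 0.19266144] 23.9167
[0.42634177 0.31741745 0.19084812] [  1.62265789 -14.64884951  -2.70275344] 24.9667
24.9667 [-0.0839  0.0314  0.1045]
25.5167 [-0.0702  0.0449  0.1179]
26.0667 [-0.0567  0.0609  0.1317]
26.6167 [-0.0452  0.0746  0.1454]
27.1667 [-0.0324  0.0855  0.158 ]
```

```bash
python3 - <<'E'
from h import *
from plant import robot
pi=np.pi
def ty():
    f=robot.grab_frame("top");X=cloud(f);m=(abs(X[...,2]-.046)<.006)&(abs(X[...,0]-.71)<.012)&(abs(X[...,1])<.3)
    return np.percentile(X[m][:,1],[3,50,97]).round(4)
for i in range(6):
    print(robot.sense()["t"],ty());robot.sleep(.6)
s=robot.sense();c=np.array(s["tcp_pos"]);print(c,s["wrist_force"])
d=np.array([-np.sin(.1),np.cos(.1),0])
robot.move_straight(c-.085*d,vel=.05)
robot.move_straight(c-.085*d+[0,0,.14],vel=.15)
robot.goto([.30,.05,.38],[pi,0,pi/2]) if robot.inverse_kinematics([.30,.05,.38],[pi,0,pi/2]) is not None else None
robot.sleep(.5);print(robot.sense()["t"],ty())
f=robot.grab_frame("top");g=robot.grab_frame("side")
X=cloud(f);m=box((X[...,2]>.215)&(X[...,2]<.26),140,225,220,285);print("lever top",X[m].mean(0))
o=np.vstack([cv2.resize(f["image"][90:290,140:460,::-1],(480,300)),cv2.resize(g["image"][90:310,150:480,::-1],(480,300))])
cv2.imwrite("pics/e.png",o)
E
```

```text
27.7667 [-0.0229  0.0952  0.1667]
28.4167 [-0.0229  0.0962  0.1672]
29.0667 [-0.025   0.0952  0.1664]
29.7167 [-0.025   0.097   0.1663]
30.3667 [-0.0242  0.0968  0.1666]
31.0167 [-0.025   0.0963  0.1672]
[0.42622026 0.31817462 0.19084479] [  2.30530935 -14.092751    -3.96588555]
36.3333 [-0.0244  0.097   0.1669]
lever top [0.42855353 0.30483459 0.23587773]
```

View pics/e.png

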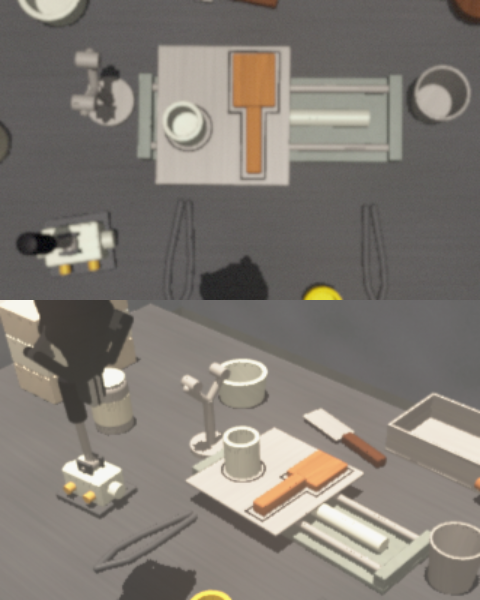

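The tray is at the rest-side stop with both pieces inside their outlines, and the lever is back at centre.

```bash
python3 - <<'E'
from plant import robot
s=robot.sense();print(s["tcp_pos"],s["wrist_force"]);print(robot.close_job())
E
```

```text
[0.29999741 0.05002329 0.37997754] [ 0.3463609   0.47275162 -0.58847194]
the job is handed in; nothing more can be done
None
```

I handed the job in at about 36 s: the paddle and mould are inside their outlines on the tray, the tray is at its stop on the forked-rest end, the lever is back at centre, and the arm is clear of everything.

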